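# Weigh the parts tray on its hand scale, then stack it by weight

### The arm

A 6-joint arm with a two-finger parallel gripper is mounted at the origin on the work surface. World frame = base frame: x ahead of the robot, y to its left, z up, the work surface at z = 0. Lengths are in mm, angles in rad, forces in N, time in s.
With the tool pointing down it reaches from about 325 to 925 mm from the base axis. Payload 3.1 kg.
Tool frame: the origin (TCP) lies at the very end of the fingers, on their centre line; the grasp point (between the pads) lies 19 mm behind it; y points along the fingers, z is the direction in which the jaws open and shut, and the axes are right-handed (so a half turn about y gives the same grasp; the last joint's range is limited). The gripper opens to 85 mm and grips with 20 to 120 N. Pads are 22 mm wide; open, the fingers measure 114 mm over their backs; the gripper's body (76 mm by 85 mm) begins 54 mm behind the grasp point. The pads swing forward as they close: fully open they stand 13 mm farther back than shut.
Start: joints at [1.018, 0.217, 1.613, -0, 1.311, -0.112], TCP at [266.648, 565.277, 231.3] pointing down, gripper open.
Joint ranges: [-2.75, 2.75], [-0.78, 2.1], [0.31, 2.55], [-1.13, 4.27], [0.13, 2.63], [-2.58, 2.58]. Speed limits (rad/s): [2.79, 2.79, 3.14, 3.14, 3.14, 3.14].

### API

Orientations are given as a 3x3 rotation matrix whose columns are the frame's x, y, z axes.
In Python, from workcell import env gives the robot as it stands.
- The arm moves only by the shell command python3 -m jog 'ROWS' [OPENING] [FORCE]. ROWS is a JSON object of lists of equal length, an entry for each row: "slide": the shift along the world's x, y, z in mm, a list of three; "twist": the turn about the world's z in rad. A call has exactly 8 rows; each row is the pose to reach, as a shift and turn from the pose measured when the call began; what a row does not reach only later rows make up. A row lasts 1/12 s, in which the tool goes at most 41.7 mm and 7.16 degrees, less where a joint would pass 70% of its speed; a pose out of reach is approached as far as the arm can. A call with a gripper value outside its range is refused whole. OPENING is the closure, from 0 (fully open) to 1 (shut), set as the call begins (- or left out, the last holds). The fingers move at their own pace and stop on an object; FORCE is the grip in N (left out, the last holds). Time passes only in rows, so rows that repeat a pose let the fingers close, or fill a call up. It gives the time, the measured TCP pose, the force and the opening at its end, in the units of the state.
- env.get_obs(): the state, without advancing time (a new reading comes with each control period).
- env.camera(name): name is "scene" or "top"; returns a dict with "frame" (420x560x3 uint8, blue, green, red), "depth" (420x560 float32, mm along the optical axis (not along the pixel's ray), 0 where there is no reading), "K" (3x3 intrinsics, pixels), "eye" and "orientation" of the camera in the world. Camera axes: x right, y up, looking along -z (the intrinsics and any distortion apply to the point x, -y, -z); pixel columns grow to the right and rows downward; lengths in mm; the calibration is good to about 2 mm. A picture is of the moment at which its call begins.
- env.close_job(): hands the job in, once; it reports no verdict.
Trained networks look in the newest picture that a camera, given by its name, has taken for a name from the list of things; names that differ only in an ending like _2 or _b are one class to them, and where a whole thing is asked for, a point or a joint stands for the part that bears it (a point fixed in the world has none). Each returns a list of dicts, best first, with "score" (0 to 1); they miss things now and then, are a little off and sometimes report something else, mostly with a low value. They report only what shows in the picture. A call takes as long as a camera call. They do not tell look-alikes from the thing itself.
- env.recognise(camera, label): "rect" ([centre column, centre row, width, height] in pixels, round what is visible of it).
- env.trace(camera, label): "pixels" (420x560 bool, what is visible of it) and "rect" ([centre column, centre row, width, height] in pixels, round what is visible of it).
The state is a dict: "t": time; "joints": joint angles; "joint_vel": joint speeds; "joint_torque": joint torques, N m; "position": TCP position; "tool_rot": TCP orientation; "ft_force": force on the tool from outside, world axes, zero at the start; "ft_torque": the same for the moment, N m; "opening": finger opening in mm.
Only numpy, scipy, OpenCV 4.12 (cv2) and the standard library are available. Lean on these libraries where they do the work, as an engineer would, in place of code of your own. Each camera call takes 0.05 s, during which the arm holds its last target. There are 200 camera calls.

### The job

Weigh the loaded parts tray: lift it by the handle of the sprung hand scale on its bail until the whole tray hangs about 2 cm clear of the table, and hold it still there for a good second. If the scale draws out more than 37 mm, so that the broad black ring on its rod comes fully out, stack the tray on the deep lower tray, otherwise on the shallow one: lower it gently until its four corner lugs are in the sockets and it sits fully home, then let go. Keep it level and leave the other things on the bench alone.

Things in the scene. Friction and masses are not known exactly. Their poses are not given: they have to be found in the camera images.
- tray_center (a point): Centre of the box of the loaded grey stacking tray (loose): 180 (its x) x 130 (its y) x 50 mm high, walls 4 mm. Four round lugs, 16 mm diameter, hang 12 mm below it at x = +-70, y = +-45 mm, the lowest 4 mm tapered to 10 mm. It stands on them: this point is 37 mm above what they stand on. Mass with contents 0.35 to 0.78 kg, unknown beforehand.
- tray_foot (a point): Point under the tray's centre, level with the tips of its lugs, 37 mm below tray_center: its height is the tray's clearance over the bench.
- scale_grip (a point): Centre of the hand scale's black handle bar, 90 mm long (tray's y) x 22 mm wide (tray's x) x 18 mm high, 19 mm free under it between uprights. On the tray's vertical centre line, 155 mm above tray_center when slack. The scale (0.1 kg) stands on a steel bail that spans the tray along y at x = 0, 54 mm above tray_center; it only slides up and down.
- scale (a joint): How far the scale is drawn out, in m: 0 slack (handle down on a hard stop) to 0.070. The handle rises by this much above its slack place on the tray, against a spring of 150 N per m; the tray leaves the table at about 0.023 to 0.051 according to its weight. Hanging still at 0.037 the tray weighs 0.566 kg and the handle, with the scale, pulls with 6.5 N.
- deep_top (a point): Centre of the rim plane of the deep lower tray: grey, open, same 180 (its x) x 130 (its y) mm outline, 50 mm high, no bail or lugs, fixed. Four square sockets 20 mm wide, 16 mm deep open upwards at x = +-70, y = +-45 mm. Loaded tray fully home: its box rests on this rim, tray_center 25 mm above this point (37 mm if the lugs stand on the rim); either way round (half a turn) fits.
- low_top (a point): Centre of the rim plane of the shallow lower tray: like the deep one, with the same outline and sockets, but 26 mm high; the loaded tray sits home on it in the same way.
- tape: Roll of packing tape lying flat, 104 mm diameter, 48 mm high, origin at the middle of its underside: bystander.
- lamp: Black round car fog lamp lying on its face, 96 mm diameter (118 mm over its ears, along y), 70 mm high, origin at the middle of its underside: bystander.
- can: Upright can, 60 mm diameter, 110 mm high, origin at the middle of its underside: bystander.
There are look-alikes about, which are no part of the job. There is more than one size of the part that bears tray_center; the job needs the larger. Leave any green look-alike of the part that bears low_top alone.

How it is judged:
By the outcome, as a careful person would: the job done as asked, in the order asked, and still so for the second after the job is handed in, with the robot touching nothing.
It also fails if it takes over 64 s, if anything falls off the work surface, if the arm or the gripper's body presses on something with over 40 N, if the wrist force passes 120 N, or if a joint passes its speed limit or range.

## Working session

There is one attempt and no reset: what is moved stays moved. The work goes in short steps, Python scripts to look and compute and a shell command to move; the robot and the scene stay as the last step left them, time stands still between calls to the robot, and variables do not carry over. Pictures are saved under pics/ and viewed, about 8 in all and at most 12, crops included, and the job is handed in when it is done.

```bash
mkdir -p pics; ls; cat > h.py <<'E'
import numpy as np, cv2
from workcell import env
def cam(n): return env.camera(n)
def world(c, u, v, d):
    K=np.array(c["K"]); x=(u-K[0,2])/K[0,0]*d; y=(v-K[1,2])/K[1,1]*d
    P=np.stack([x,-y,-np.asarray(d,float)],-1)
    return P@np.array(c["orientation"]).T+np.array(c["eye"])
def cloud(c):
    v,u=np.mgrid[:420,:560]; return world(c,u,v,c["depth"])
def pix(c,p):
    q=(np.array(p)-np.array(c["eye"]))@np.array(c["orientation"]); K=np.array(c["K"])
    return K[0,0]*q[0]/-q[2]+K[0,2], K[1,1]*(-q[1])/-q[2]+K[1,2]
E
python3 - <<'E'
from h import *
for n in ("scene","top"):
    c=cam(n); cv2.imwrite(f"pics/{n}0.png",c["frame"]); print(n,{k:np.round(c[k],2).tolist() for k in c if k not in("frame","depth")})
    W=cloud(c)
    for l in ("tray_center","scale_grip","deep_top","low_top","tape","lamp","can"):
        for r in env.trace(n,l)[:4]:
            m=r["pixels"]&(c["depth"]>0); p=W[m]
            print(l,round(r["score"],2),np.round(r["rect"]).tolist(),np.round(np.median(p,0)).tolist() if len(p) else None, np.round(np.percentile(p[:,2],97)) if len(p) else None)
o=env.get_obs();print(o)
E
```

```text
pics
scene {'K': [[419.16, 0.0, 279.56], [0.0, 419.16, 206.44], [0.0, 0.0, 1.0]], 'eye': [1099.44, -685.75, 767.23], 'orientation': [[0.73, -0.38, 0.57], [0.69, 0.41, -0.6], [-0.0, 0.83, 0.56]]}
tray_center 0.77 [214.0, 276.0, 78.0, 105.0] [480.0, -268.0, 52.0] 201.0
tray_center 0.72 [136.0, 254.0, 58.0, 59.0] [259.0, -345.0, 35.0] 136.0
scale_grip 0.85 [210.0, 248.0, 41.0, 48.0] [475.0, -264.0, 166.0] 203.0
scale_grip 0.8 [130.0, 241.0, 20.0, 30.0] [256.0, -342.0, 115.0] 139.0
deep_top 0.93 [345.0, 204.0, 69.0, 43.0] [474.0, 274.0, 29.0] 52.0
low_top 0.87 [343.0, 273.0, 82.0, 56.0] [657.0, 22.0, 15.0] 28.0
low_top 0.69 [290.0, 175.0, 63.0, 35.0] [214.0, 301.0, 16.0] 28.0
low_top 0.21 [343.0, 202.0, 66.0, 43.0] [475.0, 274.0, 29.0] 52.0
tape 0.8 [264.0, 244.0, 31.0, 34.0] [443.0, -54.0, 35.0] 50.0
tape 0.57 [341.0, 273.0, 80.0, 54.0] [658.0, 23.0, 15.0] 28.0
lamp 0.58 [416.0, 250.0, 38.0, 38.0] [768.0, 204.0, 31.0] 70.0
can 0.71 [302.0, 344.0, 32.0, 56.0] [762.0, -263.0, 86.0] 112.0
can 0.25 [264.0, 245.0, 34.0, 33.0] [442.0, -52.0, 34.0] 50.0
top {'K': [[459.04, 0.0, 272.94], [0.0, 
[... 1239 characters left out ...]
479e-05,
        1.31131153e+00, -1.12206043e-01]), 'joint_vel': array([-0.00245037,  0.00092161,  0.00166426, -0.00053864,  0.00166652,
       -0.00015969]), 'joint_torque': array([-7.96126424e-04, -3.96838903e+01, -3.04233027e+01, -7.48714865e-05,
        6.10790539e-04, -4.27537813e-06]), 'position': array([266.65709353, 565.28941806, 231.3352258 ]), 'tool_rot': array([[ 9.04410150e-01,  1.16674409e-05,  4.26664130e-01],
       [-4.26664130e-01,  4.27664682e-05,  9.04410149e-01],
       [-7.69476595e-06, -9.99999999e-01,  4.36565065e-05]]), 'ft_force': array([ 0.05728905,  0.15339405, -0.79845342]), 'ft_torque': array([ 0.00446955,  0.02836903, -0.02308385]), 'opening': 85.10614632566603}
```

```bash
python3 - <<'E'
from h import *
a=cv2.imread("pics/scene0.png"); b=cv2.imread("pics/top0.png")
cv2.imwrite("pics/v1.png",cv2.resize(a[130:400,80:480],(800,540)))
cv2.imwrite("pics/v2.png",cv2.resize(b[100:340,130:430],(800,600)*1 if 0 else (750,600)))
for n in ("scene","top"):
    c=cam(n); np.savez(f"{n}0.npz",**c); W=cloud(c); z=W[...,2]
    for nm,ctr,zl,zh,R in (("tray",(467,-254),30,72,125),("handle",(467,-254),180,215,80),("deep",(472,285),40,60,130),("low",(655,28),18,36,130)):
        m=(c["depth"]>0)&(z>zl)&(z<zh)&(np.hypot(W[...,0]-ctr[0],W[...,1]-ctr[1])<R)
        p=W[m]; (cx,cy),(w,h),ang=cv2.minAreaRect(p[:,:2].astype(np.float32))
        print(n,nm,len(p),np.round([cx,cy,w,h,ang],1),"z med/95",np.round(np.percentile(p[:,2],[5,50,95]),1))
E
```

```text
scene tray 2825 [ 470.2 -260.1  138.9  184.4   75.8] z med/95 [33.5 49.2 63.9]
scene handle 445 [ 471.9 -260.6   89.8   24.7   76.3] z med/95 [185.8 199.3 202.9]
scene deep 709 [470.2 284.6 182.2 137.6  17.1] z med/95 [40.9 48.4 52.1]
scene low 1014 [653.8  27.8 181.  136.9  16. ] z med/95 [18.7 25.4 28.5]
top tray 1293 [ 470.9 -255.5  135.   181.6   75.7] z med/95 [33.4 51.7 65.4]
top handle 249 [ 470.7 -256.8   89.5   22.3   75.6] z med/95 [192.8 199.9 205. ]
top deep 632 [470.4 286.5 180.7 133.5  17.3] z med/95 [42.6 49.6 55.1]
top low 635 [652.9  32.  182.2 131.6  16.2] z med/95 [18.7 24.6 31.1]
```

View pics/v1.png

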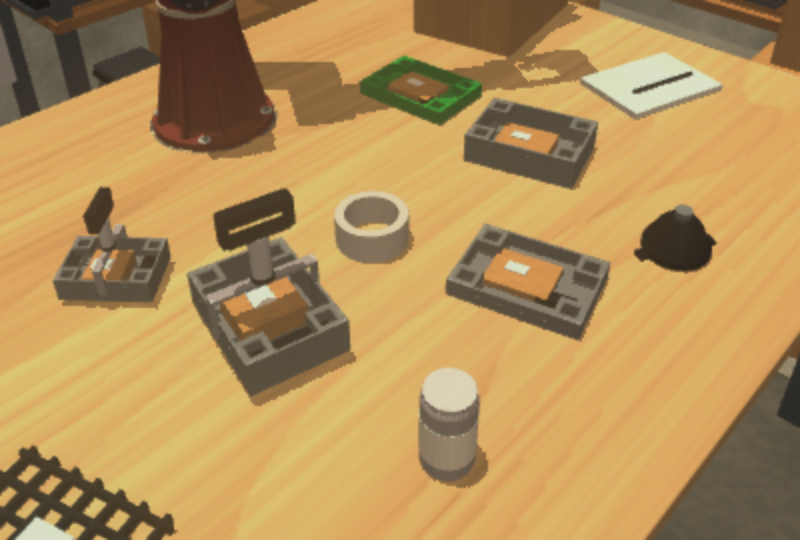

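View pics/v2.png

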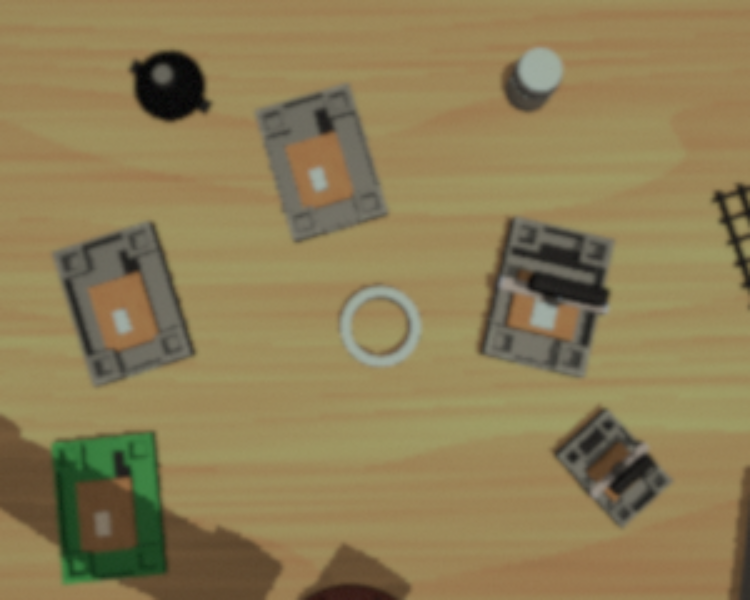

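The wanted tray is the larger loaded grey one, scene px (215,287). The smaller look-alike is at (135,262). The deep tray is at (345,200), the grey shallow one at (343,273), and the green look-alike at (290,175) is to be left alone. In top px the larger tray is at (351,218) and measures 182x135 mm, so it is the right choice.

```bash
python3 -m jog '{"slide":[[10,-40,15],[20,-80,30],[30,-120,30],[40,-160,30],[50,-200,30],[60,-240,30],[70,-280,30],[79,-320,30]],"twist":[-0.12,-0.24,-0.36,-0.48,-0.6,-0.72,-0.84,-0.96]}' 0 ; python3 -m jog '{"slide":[[10,-40,0],[20,-80,0],[30,-120,0],[40,-160,0],[50,-200,0],[60,-240,0],[70,-280,0],[79,-320,0]],"twist":[-0.12,-0.24,-0.36,-0.42,-0.42,-0.42,-0.42,-0.42]}'; python3 - <<'E'
from h import *
o=env.get_obs(); R=o["tool_rot"]; print(o["position"],np.degrees(np.arctan2(R[1,2],R[0,2])), R[2])
E
```

```text
t: 1.57
position: [345.5, 244.8, 261.6]
tool_rot: [[0.164, 0.001, 0.986], [-0.986, 0.0, 0.164], [-0.0, -1.0, 0.001]]
ft_force: [1.0, -0.9, 0.0]
opening: 85.6
t: 2.23
position: [424.6, -77.3, 262.1]
tool_rot: [[-0.253, 0.003, 0.967], [-0.967, -0.0, -0.253], [-0.0, -1.0, 0.003]]
ft_force: [1.7, 0.0, 0.3]
opening: 85.5
[424.63871596 -77.34288763 262.11482646] -14.649099949971248 [-2.83655985e-04 -9.99995571e-01  2.96255647e-03]
```

```bash
python3 -m jog '{"slide":[[10,-35,0],[20,-70,0],[30,-105,0],[38,-140,0],[44,-170,0],[46.5,-181,0],[46.5,-181,0],[46.5,-181,0]],"twist":[0.01,0.01,0.01,0.01,0.01,0.01,0.01,0.01]}' 0 ; python3 - <<'E'
from h import *
o=env.get_obs(); t=o["position"]; print(t)
c=cam("scene"); f=c["frame"].copy(); W=cloud(c)
for n,p in (("tcp",t),("grip",[471,-258.5,192])):
    u,v=pix(c,p); print(n,u,v); cv2.circle(f,(int(u),int(v)),1,(0,0,255) if n=="tcp" else (0,255,0),-1)
cv2.imwrite("pics/v3.png",cv2.resize(f[130:330,130:330],(600,600),interpolation=cv2.INTER_CUBIC))
# finger points vs handle points near
d=np.hypot(W[...,0]-t[0],W[...,1]-t[1])<90; ax=np.array([np.cos(np.radians(-14)),np.sin(np.radians(-14))]); ay=np.array([-ax[1],ax[0]])
for zl,zh in ((183,203),(250,262),(262,275),(275,290),(290,310)):
    m=d&(W[...,2]>zl)&(W[...,2]<zh)&(c["depth"]>0); q=W[m][:,:2]-t[:2]
    if len(q): print(zl,len(q),"along x",np.round(np.percentile(q@ax,[2,50,98])),"along y",np.round(np.percentile(q@ay,[2,50,98])))
E
```

```text
t: 2.9
position: [470.9, -257.9, 261.9]
tool_rot: [[-0.244, 0.002, 0.97], [-0.97, 0.001, -0.244], [-0.002, -1.0, 0.002]]
ft_force: [0.3, 0.6, 1.1]
opening: 85.1
[ 470.872577   -257.87296777  261.85187451]
tcp 204.25936988800996 209.02872179954997
grip 207.3420128726018 234.98385803257486
183 423 along x [-9.  8. 12.] along y [-47.  -5.  40.]
275 98 along x [-45. -41.  57.] along y [-11.  -3.  10.]
290 167 along x [-47.  48.  58.] along y [-12.  -4.  10.]
```

View pics/v3.png

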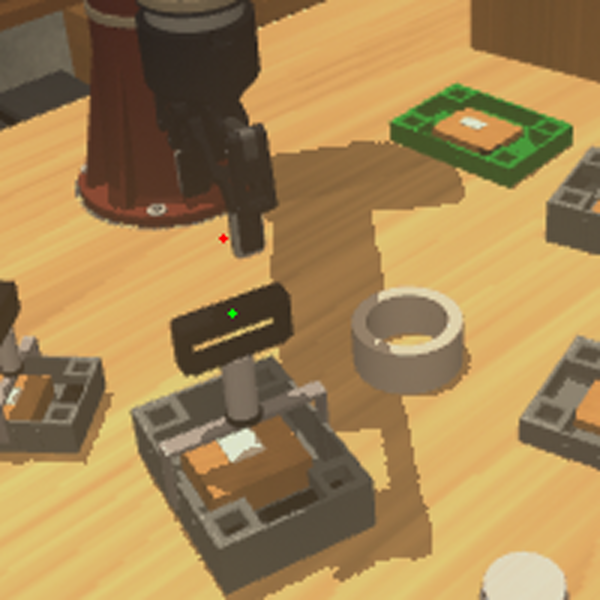

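The crop shows the open fingers above the large tray's scale handle at crop (232,313), which is the right target. The handle sits about 2 mm toward the tray's -y, so I'll correct for that and descend.

```bash
python3 -m jog '{"slide":[[0.5,-2,-10],[0.5,-2,-30],[0.5,-2,-50],[0.5,-2,-68],[0.5,-2,-80],[0.5,-2,-87],[0.5,-2,-90],[0.5,-2,-90]],"twist":[0.008,0.008,0.008,0.008,0.008,0.008,0.008,0.008]}' 0; python3 -m jog '{"slide":[[0,0,0],[0,0,0],[0,0,0],[0,0,0],[0,0,0],[0,0,0],[0,0,0],[0,0,0]],"twist":[0,0,0,0,0,0,0,0]}' 1 60
```

```text
t: 3.62
position: [471.1, -258.5, 171.4]
tool_rot: [[-0.234, 0.002, 0.972], [-0.972, 0.002, -0.234], [-0.002, -1.0, 0.001]]
ft_force: [-0.1, 0.6, -0.3]
opening: 85.2
t: 4.28
position: [470.7, -258.7, 171.9]
tool_rot: [[-0.235, 0.001, 0.972], [-0.972, 0.001, -0.235], [-0.002, -1.0, 0.0]]
ft_force: [-3.1, 1.2, 4.2]
opening: 21.6
```

```bash
python3 -m jog '{"slide":[[0,0,2],[0,0,6],[0,0,10],[0,0,14],[0,0,17],[0,0,19],[0,0,20],[0,0,20]],"twist":[0,0,0,0,0,0,0,0]}'; python3 -m jog '{"slide":[[0,0,3],[0,0,7],[0,0,12],[0,0,17],[0,0,21],[0,0,23],[0,0,24],[0,0,24]],"twist":[0,0,0,0,0,0,0,0]}'; python3 - <<'E'
from h import *
o=env.get_obs(); print(o["ft_force"],o["position"])
c=cam("scene"); cv2.imwrite("pics/v4.png",cv2.resize(c["frame"][170:330,130:290],(600,600),interpolation=cv2.INTER_CUBIC))
c0=np.load("scene0.npz"); W0=cloud(c0); W=cloud(c)
for w,cc in ((W0,c0),(W,c)):
    for R,zl,zh in ((35,170,260),(115,30,95)):
        m=(cc["depth"]>0)&(np.hypot(w[...,0]-471,w[...,1]+258)<R)&(w[...,2]>zl)&(w[...,2]<zh); print(R,np.percentile(w[m][:,2],[50,80,90,95]).round(1))
E
```

```text
t: 4.95
position: [470.7, -258.5, 191.9]
tool_rot: [[-0.235, 0.001, 0.972], [-0.972, 0.002, -0.235], [-0.002, -1.0, 0.0]]
ft_force: [-0.4, -0.7, -4.6]
opening: 21.0
t: 5.62
position: [470.8, -258.5, 216.1]
tool_rot: [[-0.234, 0.001, 0.972], [-0.972, 0.001, -0.234], [-0.002, -1.0, 0.001]]
ft_force: [0.1, -0.0, -5.2]
opening: 21.2
[ 0.08217006 -0.02604458 -5.15576558] [ 470.79839102 -258.52746391  216.12196709]
35 [199.9 201.9 202.6 203. ]
115 [50.5 62.9 79.5 91.3]
35 [219.3 244.5 246.8 249.4]
115 [58.3 71.1 72.8 73.9]
```

View pics/v4.png

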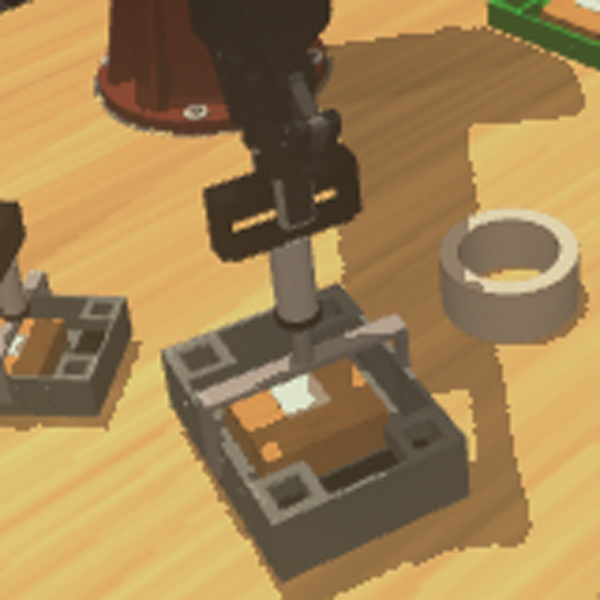

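```bash
python3 -m jog '{"slide":[[0,0,1],[0,0,3],[0,0,5],[0,0,7],[0,0,9],[0,0,10],[0,0,10],[0,0,10]],"twist":[0,0,0,0,0,0,0,0]}'; python3 -m jog '{"slide":[[0,0,0],[0,0,0],[0,0,0],[0,0,0],[0,0,0],[0,0,0],[0,0,0],[0,0,0]],"twist":[0,0,0,0,0,0,0,0]}'; python3 - <<'E'
from h import *
F=[]
ax=np.array([np.cos(np.radians(-14)),np.sin(np.radians(-14))]); ay=np.array([-ax[1],ax[0]])
for n in ("scene","top"):
    c0=np.load(n+"0.npz"); cs=[]
    for i in range(4): cs.append(cam(n)); F.append(env.get_obs()["ft_force"])
    c=cs[-1]; np.savez(n+"1.npz",**c)
    for w,cc in ((cloud(c0),c0),(cloud(c),c)):
        q=w[...,:2]-np.array([471,-258]); a=np.abs(q@ax); b=np.abs(q@ay)
        # rim/corner tops: tray surface; bimodal z, take corner zones
        for s in (1,-1):
          for s2 in (1,-1):
            m=(cc["depth"]>0)&(np.abs(q@ax*s-80)<12)&(np.abs(q@ay*s2-52)<16)&(w[...,2]>52)&(w[...,2]<130)
            print(n,s,s2,m.sum(),np.percentile(w[m][:,2],[50,75,90]).round(1) if m.sum() else None)
    if n=="scene": 
        cv2.imwrite("pics/v5.png",cv2.resize(c["frame"][200:270,170:250],(800,700)[:1]+(700,) if 0 else (640,560),interpolation=cv2.INTER_CUBIC))
F=np.array(F); print(F.mean(0),F[:,2].round(2),env.get_obs()["position"],env.get_obs()["t"])
E
```

```text
t: 6.33
position: [470.8, -258.5, 226.0]
tool_rot: [[-0.234, 0.001, 0.972], [-0.972, 0.001, -0.234], [-0.002, -1.0, 0.0]]
ft_force: [-0.3, -1.0, -6.8]
opening: 21.2
t: 7.0
position: [470.8, -258.5, 226.0]
tool_rot: [[-0.234, 0.001, 0.972], [-0.972, 0.001, -0.234], [-0.002, -1.0, 0.0]]
ft_force: [0.3, 0.8, -5.2]
opening: 21.1
scene 1 1 88 [61.3 63.  63.9]
scene 1 -1 117 [61.5 62.9 63.6]
scene -1 1 48 [61.8 62.9 63.9]
scene -1 -1 77 [62.  63.2 63.8]
scene 1 1 146 [75.4 80.7 82. ]
scene 1 -1 216 [72.7 80.7 82. ]
scene -1 1 56 [80.9 82.7 83.6]
scene -1 -1 113 [79.5 82.1 83.7]
top 1 1 45 [61.8 64.1 65.5]
top 1 -1 45 [61.7 63.1 64.1]
top -1 1 48 [61.7 62.7 65.1]
top -1 -1 45 [61.1 63.  64.6]
top 1 1 55 [79.7 82.2 84.3]
top 1 -1 0 None
top -1 1 43 [81.3 83.7 85.2]
top -1 -1 13 [80.6 82.4 85.2]
[-0.16028479  0.17119172 -5.85654229] [-5.27 -5.91 -6.21 -5.99 -5.25 -5.31 -6.09 -6.81] [ 470.74005289 -258.5115368   226.00633357] 7.4
```

View pics/v5.png

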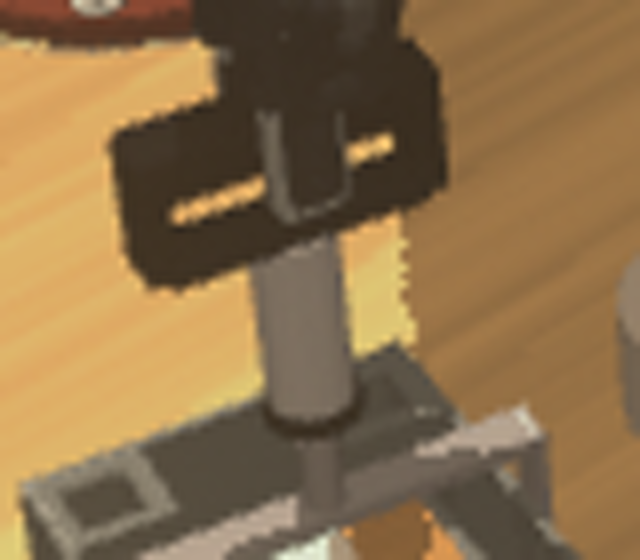

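```bash
python3 - <<'E'
from h import *
ax=np.array([np.cos(np.radians(-14)),np.sin(np.radians(-14))]); ay=np.array([-ax[1],ax[0]])
for n in ("scene","top"):
  for k,zl in (("0",195),("1",245)):
    c=np.load(n+k+".npz"); w=cloud(c); q=w[...,:2]-np.array([471,-258.5])
    for s in (1,-1):
        m=(c["depth"]>0)&(np.abs(q@ax)<18)&(np.abs(s*(q@ay)-33)<14)&(w[...,2]>zl-20)&(w[...,2]<zl+25)
        z=w[m][:,2]; print(n,k,s,m.sum(),np.percentile(z,[50,75,90]).round(1))
c=np.load("scene1.npz"); f=c["frame"]; g=f[230:275,190:235]
cv2.imwrite("pics/v6.png",cv2.convertScaleAbs(cv2.resize(g,(720,720),interpolation=cv2.INTER_NEAREST),alpha=1.8))
for v in range(240,266): print(v,f[v,205:215].mean(-1).astype(int))
E
```

```text
scene 0 1 120 [198.2 201.4 202.4]
scene 0 -1 168 [197.6 201.2 202.2]
scene 1 1 105 [246.5 253.3 255.8]
scene 1 -1 189 [250.5 255.3 256.5]
top 0 1 80 [199.7 202.1 203.9]
top 0 -1 65 [200.2 202.2 204.1]
top 1 1 42 [253.9 256.2 258.1]Traceback (most recent call last):
  File "<stdin>", line 8, in <module>
    return _quantile_unchecked(
        a, q, axis, out, overwrite_input, method, keepdims, weights)
    return _ureduce(a,
                    func=_quantile_ureduce_func,
    ...<5 lines>...
                    overwrite_input=overwrite_input,
                    method=method)
    r = func(a, **kwargs)
    result = _quantile(arr,
                       quantiles=q,
    ...<2 lines>...
                       out=out,
                       weights=wgt)
    slices_having_nans = np.isnan(arr[-1, ...])
                                  ~~~^^^^^^^^^
IndexError: index -1 is out of bounds for axis 0 with size 0
```

```bash
python3 - <<'E'
from h import *
g=[cv2.convertScaleAbs(cv2.resize(np.load(f"scene{k}.npz")["frame"][a:a+40,190:230],(400,400),interpolation=cv2.INTER_CUBIC),alpha=1.8) for k,a in (("0",238),("1",232))]
cv2.imwrite("pics/v6.png",np.hstack(g))
E
```

```text
(no output)
```

View pics/v6.png

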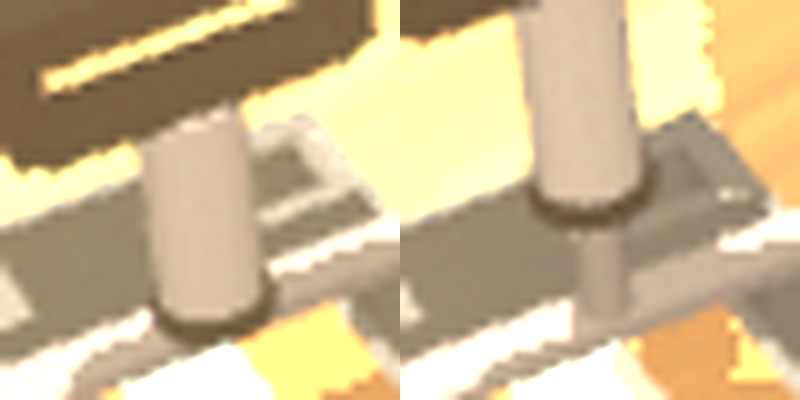

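The ring on the rod is not showing. The dark band is the tube's end lip, which also shows when the scale is slack. Handle rise is 54 mm and tray rise about 19.3 mm, so the draw is about 35 mm. Force gives about 33 mm. Both are under 37 mm, so it goes on the shallow grey tray. I'll hold a moment longer, then carry.

```bash
python3 -m jog '{"slide":[[0,0,0],[0,0,0],[0,0,0],[0,0,2],[0,0,7],[0,0,14],[0,0,22],[0,0,30]],"twist":[0,0,0,0,0,0,0,0]}'; python3 -m jog '{"slide":[[1,2,8],[4,6,16],[9,14,23],[17,26,28],[27,42,31],[39,61,32],[52,82,32],[65,103,32]],"twist":[0,0.01,0.03,0.05,0.08,0.12,0.16,0.2]}'; python3 -m jog '{"slide":[[13,21,0],[26,42,0],[40,63,0],[53,84,0],[66,105,0],[79,125,0],[90,142,0],[98,155,0]],"twist":[0.04,0.08,0.12,0.16,0.2,0.24,0.27,0.29]}';python3 - <<'E'
from h import *
o=env.get_obs(); R=o["tool_rot"]; print(np.degrees(np.arctan2(R[1,2],R[0,2])))
E
```

```text
t: 8.07
position: [471.0, -258.7, 257.3]
tool_rot: [[-0.234, 0.002, 0.972], [-0.972, 0.001, -0.234], [-0.001, -1.0, 0.001]]
ft_force: [0.2, 1.0, -5.7]
opening: 20.8
t: 8.73
position: [536.9, -153.9, 290.1]
tool_rot: [[-0.034, 0.002, 0.999], [-0.999, 0.002, -0.034], [-0.002, -1.0, 0.002]]
ft_force: [0.3, -0.6, -6.7]
opening: 20.9
t: 9.4
position: [636.0, 4.1, 290.4]
tool_rot: [[0.257, 0.003, 0.966], [-0.966, 0.004, 0.257], [-0.003, -1.0, 0.004]]
ft_force: [-0.6, -0.7, -6.8]
opening: 20.9
14.900695757449908
```

```bash
python3 -m jog '{"slide":[[5,7,0],[10,14,-4],[14,20,-10],[16.5,24,-18],[17.5,25,-26],[17.5,25,-33],[17.5,25,-38],[17.5,25,-40]],"twist":[0.01,0.02,0.03,0.03,0.03,0.03,0.03,0.03]}';python3 -m jog '{"slide":[[0,0,0],[0,0,0],[0,0,0],[0,0,0],[0,0,0],[0,0,0],[0,0,0],[0,0,0]],"twist":[0,0,0,0,0,0,0,0]}'; cat > m.py <<'E'
from h import *
import sys
o=env.get_obs(); R=o["tool_rot"]; print(o["position"],np.degrees(np.arctan2(R[1,2],R[0,2])),o["ft_force"])
for n in ("scene","top"):
    c=cam(n); np.savez(n+sys.argv[1]+".npz",**c); w=cloud(c); z=w[...,2]
    q=np.hypot(w[...,0]-653.5,w[...,1]-30)
    for zl,zh in ((48,115),(85,115),(16,32)):
        m=(c["depth"]>0)&(q<125)&(z>zl)&(z<zh); p=w[m]
        (cx,cy),(a,b),g=cv2.minAreaRect(p[:,:2].astype(np.float32)); print(n,(zl,zh),len(p),np.round([cx,cy,a,b,g],1),np.percentile(p[:,2],[50,80,90]).round(1))
cv2.imwrite("pics/m%s.png"%sys.argv[1],cv2.resize(np.load("scene%s.npz"%sys.argv[1])["frame"][150:320,250:450],(800,680)[:1]+(600,),interpolation=cv2.INTER_CUBIC))
E
python3 m.py 2
```

```text
t: 10.07
position: [652.2, 28.4, 248.2]
tool_rot: [[0.285, -0.001, 0.958], [-0.958, 0.004, 0.285], [-0.004, -1.0, 0.0]]
ft_force: [-0.7, 0.6, -7.1]
opening: 21.1
t: 10.73
position: [652.3, 28.4, 248.3]
tool_rot: [[0.285, -0.001, 0.958], [-0.958, 0.004, 0.285], [-0.004, -1.0, 0.0]]
ft_force: [-0.1, -0.3, -6.6]
opening: 20.8
[652.28358856  28.36537548 248.32385576] 16.56840526001611 [-0.12819735 -0.32470558 -6.58206019]
scene (48, 115) 3366 [652.8  24.5 180.9 139.4  16.3] [ 88.9 101.5 103.9]
scene (85, 115) 2064 [652.8  24.9 180.8 138.5  16.2] [ 95.6 103.6 104.7]
scene (16, 32) 567 [654.3  27.3 180.3 132.8  16. ] [24.7 26.8 27.6]
top (48, 115) 546 [651.1  29.5 176.1 135.5  14.5] [ 89.  101.7 104. ]
top (85, 115) 351 [651.2  29.6 175.9 135.5  14.5] [ 95.6 103.4 105.1]
top (16, 32) 9 [621.4  31.2 179.9  16.6  59.8] [24.  27.  28.1]
```

View pics/m2.png

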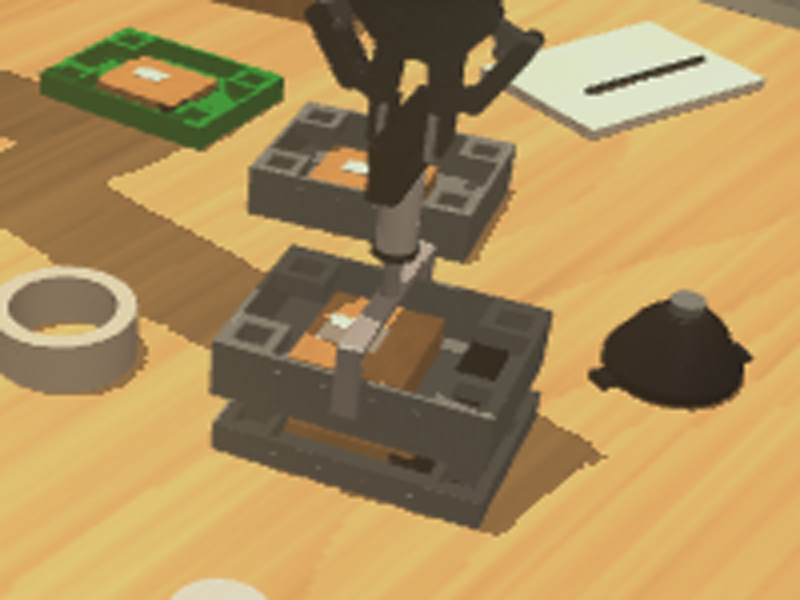

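```bash
python3 -m jog '{"slide":[[0.7,1.1,0],[1.3,2.2,-2],[1.3,2.2,-4],[1.3,2.2,-6],[1.3,2.2,-8],[1.3,2.2,-10],[1.3,2.2,-11],[1.3,2.2,-12]],"twist":[0,-0.004,-0.004,-0.004,-0.004,-0.004,-0.004,-0.004]}';python3 -m jog '{"slide":[[0,0,-2],[0,0,-4],[0,0,-6],[0,0,-8],[0,0,-9],[0,0,-10],[0,0,-10],[0,0,-10]],"twist":[0,0,0,0,0,0,0,0]}'; python3 m.py 3
```

```text
t: 11.5
position: [653.4, 30.6, 235.8]
tool_rot: [[0.281, -0.002, 0.96], [-0.96, 0.004, 0.281], [-0.004, -1.0, -0.0]]
ft_force: [0.5, 0.4, -6.7]
opening: 20.8
t: 12.17
position: [653.4, 30.6, 225.8]
tool_rot: [[0.281, -0.002, 0.96], [-0.96, 0.004, 0.281], [-0.004, -1.0, -0.0]]
ft_force: [-0.3, -0.2, -6.7]
opening: 21.0
[653.36027813  30.60417878 225.782589  ] 16.340618862702364 [-0.26190114 -0.22481229 -6.66810002]
scene (48, 115) 2848 [653.   28.  181.6 143.4  16. ] [69.9 81.3 83.6]
scene (85, 115) 253 [624.3  20.3  77.9 142.7  15.7] [109.7 111.1 111.6]
scene (16, 32) 374 [692.5  -4.1 219.4 106.5  50.1] [24.4 27.1 28.3]
top (48, 115) 487 [651.7  31.5 176.  137.1  13.6] [ 79.  108.7 111.8]
top (85, 115) 158 [640.2  27.1 157.4 136.8  20. ] [110.1 112.5 113.5]
top (16, 32) 28 [644.2  31.6 204.   64.6  56.3] [30.8 31.4 31.6]
```

View pics/m3.png

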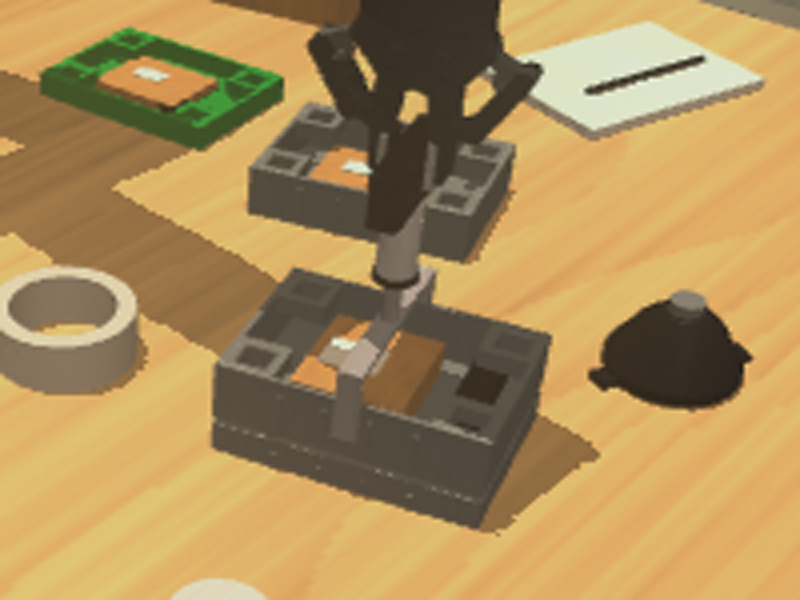

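```bash
python3 - <<'E'
from h import *
from scipy.optimize import minimize_scalar
a=np.load("scene0.npz"); b=np.load("scene1.npz")
def g(c): return c["frame"].astype(np.float32)
A,B=g(a),g(b); W=cloud(a)
ax=np.array([np.cos(np.radians(-14)),np.sin(np.radians(-14))]); ay=np.array([-ax[1],ax[0]])
q=W[...,:2]-np.array([471,-258.5]); X=q@ax; Y=q@ay; Z=W[...,2]
o=(a["depth"]>0)
regs={"rim near +x":o&(abs(X)<92)&(X>35)&(abs(Y)<68)&(Z>55)&(Z<66),"rim -x":o&(X<-40)&(abs(X)<92)&(abs(Y)<68)&(Z>56)&(Z<66),"front +x wall":o&(X>60)&(X<94)&(abs(Y)<70)&(Z>25)&(Z<66),
"handle ends":o&(abs(X)<14)&(abs(Y)>20)&(abs(Y)<47)&(Z>150)&(Z<206),"handle -y":o&(abs(X)<14)&(Y<-20)&(Y>-47)&(Z>150)&(Z<206)}
K=a["K"];Rm=a["orientation"];e=a["eye"]
for n,m in regs.items():
    P=W[m]; ref=A[m]; best=[]
    k=cv2.dilate(m.astype(np.uint8),np.ones((5,5)))>0; P=W[k&o]; ref=A[k&o]
    def cost(dz,dxy=(0,0)):
        p=(P+[dxy[0],dxy[1],dz]-e)@Rm; u=K[0,0]*p[:,0]/-p[:,2]+K[0,2]; v=-K[1,1]*p[:,1]/-p[:,2]+K[1,2]
        s=cv2.remap(B,u.astype(np.float32)[:,None],v.astype(np.float32)[:,None],cv2.INTER_LINEAR)[:,0]
        return np.mean(np.minimum(np.abs(s-ref),40))
    zs=np.arange(5,70,.25); cs=[cost(z) for z in zs]; i=int(np.argmin(cs))
    w=max(i-8,0); pf=np.polyfit(zs[w:i+9],cs[w:i+9],2); print(n,len(P),zs[i],round(-pf[1]/2/pf[0],2),round(cs[i],2))
E
```

```text
rim near +x 1105 19.0 18.99 9.45
rim -x 742 19.75 19.67 11.2
front +x wall 1457 19.0 19.1 6.73
handle ends 798 53.5 53.39 13.94
handle -y 436 53.25 53.28 10.13
```

Image registration gives a tray rise of 19.2 mm and a handle rise of 53.4 mm, so the draw is 34 mm. The choice stands. The lugs have entered the sockets, so I'll lower it home and slacken the scale.

```bash
python3 -m jog '{"slide":[[0,0,-1],[0,0,-2],[0,0,-3],[0,0,-4],[0,0,-5],[0,0,-6],[0,0,-7],[0,0,-8]],"twist":[0,0,0,0,0,0,0,0]}';python3 -m jog '{"slide":[[0,0,-2],[0,0,-5],[0,0,-8],[0,0,-11],[0,0,-14],[0,0,-16],[0,0,-17],[0,0,-18]],"twist":[0,0,0,0,0,0,0,0]}'; python3 m.py 4
```

```text
t: 12.93
position: [653.4, 30.6, 217.9]
tool_rot: [[0.281, -0.001, 0.96], [-0.96, 0.004, 0.281], [-0.004, -1.0, -0.0]]
ft_force: [-0.0, -0.2, -5.0]
opening: 21.1
t: 13.6
position: [653.4, 30.6, 200.0]
tool_rot: [[0.281, -0.002, 0.96], [-0.96, 0.004, 0.281], [-0.004, -1.0, -0.0]]
ft_force: [-1.2, 1.6, -3.1]
opening: 21.3
[653.39656196  30.63870407 200.03014978] 16.341852994382478 [-1.15251017  1.58306754 -3.07177279]
scene (48, 115) 2658 [653.2  28.9 181.1 144.2  15.9] [66.7 77.  79.3]
scene (85, 115) 231 [653.8  29.5  16.4 143.4  16. ] [105.2 106.8 107.4]
scene (16, 32) 567 [654.9  26.2 179.7 133.1  15.8] [27.8 30.8 31.4]
top (48, 115) 424 [649.2  30.6 166.6 138.2  12.3] [ 75.6 104.6 106.9]
top (85, 115) 137 [632.9  29.6  75.9 136.6   7.1] [105.4 108.1 109.2]
top (16, 32) 85 [652.1  31.  180.5 118.8  17.8] [28.7 30.5 31. ]
```

```bash
python3 -m jog '{"slide":[[0,0,-2],[0,0,-4],[0,0,-6],[0,0,-8],[0,0,-10],[0,0,-12],[0,0,-13],[0,0,-13]],"twist":[0,0,0,0,0,0,0,0]}'; python3 m.py 5
```

```text
t: 14.37
position: [653.3, 30.7, 186.8]
tool_rot: [[0.281, -0.002, 0.96], [-0.96, 0.004, 0.281], [-0.004, -1.0, -0.001]]
ft_force: [-2.9, -0.2, -1.3]
opening: 21.1
[653.28642026  30.68958576 186.79249887] 16.34183443356098 [-2.87287358 -0.2491677  -1.25361248]
scene (48, 115) 2658 [653.1  28.  181.6 141.6  16. ] [66.9 77.1 79.4]
scene (85, 115) 232 [656.   28.9  25.3 141.7  10.5] [105.5 107.3 109.9]
scene (16, 32) 556 [655.5  26.7 179.6 133.2  15.4] [27.8 30.7 31.3]
top (48, 115) 398 [648.   30.1 164.1 139.   11.5] [ 76.6 104.4 106.8]
top (85, 115) 126 [653.2  31.7  16.7 137.5  15.7] [105.4 108.  109.1]
top (16, 32) 86 [647.5  28.7 201.6  70.9  61.1] [28.8 30.9 31.3]
```

View pics/m5.png

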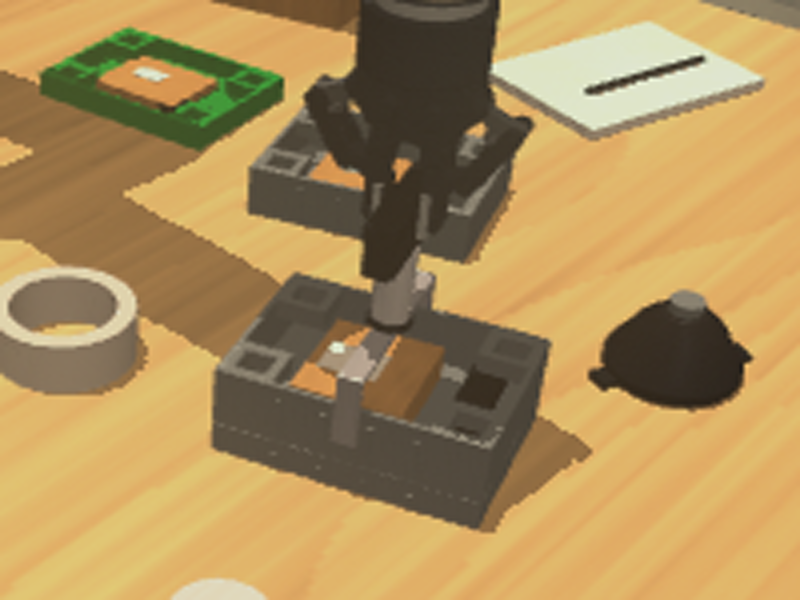

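The tray is level and flush on the shallow tray, with no gap along the seam at crop y≈440–500, and the scale is almost slack. Release.

```bash
python3 -m jog '{"slide":[[0,0,0],[0,0,0],[0,0,0],[0,0,0],[0,0,0],[0,0,0],[0,0,0],[0,0,0]],"twist":[0,0,0,0,0,0,0,0]}' 0; python3 -m jog '{"slide":[[0,0,3],[0,0,10],[0,0,22],[0,0,40],[0,0,60],[0,0,80],[0,0,95],[0,0,100]],"twist":[0,0,0,0,0,0,0,0]}' 0;  python3 -m jog '{"slide":[[-10,0,10],[-30,0,20],[-60,0,30],[-90,0,40],[-120,0,50],[-150,0,50],[-170,0,50],[-180,0,50]],"twist":[0,0,0,0,0,0,0,0]}' 0; python3 m.py 6; python3 - <<'E'
from h import *
c=np.load("scene6.npz"); w=cloud(c); z=w[...,2]
ang=np.radians(16.1); ax=np.array([np.cos(ang),np.sin(ang)]); ay=np.array([-ax[1],ax[0]])
for n in("scene","top"):
  c=np.load(n+"6.npz"); w=cloud(c); q=w[...,:2]-np.array([653.4,30])
  for s in(1,-1):
    for t in (1,-1):
      m=(c["depth"]>0)&(abs(q@ax*s-80)<12)&(abs(q@ay*t-52)<16)&(w[...,2]>64)&(w[...,2]<100); print(n,s,t,m.sum(),np.percentile(w[m][:,2],[50,75,90]).round(1) if m.any() else None)
  m=(c["depth"]>0)&(abs(q@ax)<20)&(abs(q@ay)<55)&(w[...,2]>190)&(w[...,2]<260); print("handle",np.percentile(w[m][:,2],[50,75,90]).round(1))
for l in ("tape","lamp","can"):
    for k in "06":
        pass
E
```

```text
t: 15.13
position: [653.4, 30.7, 187.2]
tool_rot: [[0.281, -0.001, 0.96], [-0.96, 0.004, 0.281], [-0.004, -1.0, -0.0]]
ft_force: [0.2, 0.4, -0.1]
opening: 85.8
t: 15.8
position: [655.5, 30.6, 292.8]
tool_rot: [[0.281, 0.007, 0.96], [-0.96, 0.003, 0.281], [-0.001, -1.0, 0.007]]
ft_force: [-0.4, 0.5, 0.6]
opening: 85.3
t: 16.47
position: [473.4, 30.7, 343.4]
tool_rot: [[0.282, 0.007, 0.96], [-0.96, 0.003, 0.282], [-0.001, -1.0, 0.008]]
ft_force: [-0.3, -0.2, 0.4]
opening: 85.1
[473.39557049  30.74216264 343.42325954] 16.355056885871086 [-0.31827292 -0.23819795  0.37849032]
scene (48, 115) 2638 [653.5  28.7 181.6 143.7  15.2] [66.6 76.6 79.1]
scene (85, 115) 234 [653.7  29.4  27.4 142.8  11. ] [105.3 106.9 109.8]
scene (16, 32) 591 [655.1  26.9 179.4 135.6  15.5] [28.1 30.7 31.3]
top (48, 115) 1161 [654.   31.7 181.  138.   15.7] [ 68.5  79.2 103.9]
top (85, 115) 177 [623.2  28.1  95.2 136.8   7.3] [105.4 108.2 110. ]
top (16, 32) 314 [650.8  33.1 179.2 127.4  17.2] [28.6 30.7 31.3]
scene 1 1 65 [75.4 77.2 77.8]
scene 1 -1 99 [75.3 76.4 77.3]
scene -1 1 58 [75.5 76.5 77.8]
scene -1 -1 86 [74.7 76.9 77.5]
handle [214.2 215.6 216.2]
top 1 1 48 [75.2 77.2 79.9]
top 1 -1 43 [75.5 78.1 80.5]
top -1 1 0 None
top -1 -1 23 [75.9 76.8 78.6]
handle [214.4 216.1 217.9]
```

View pics/m6.png

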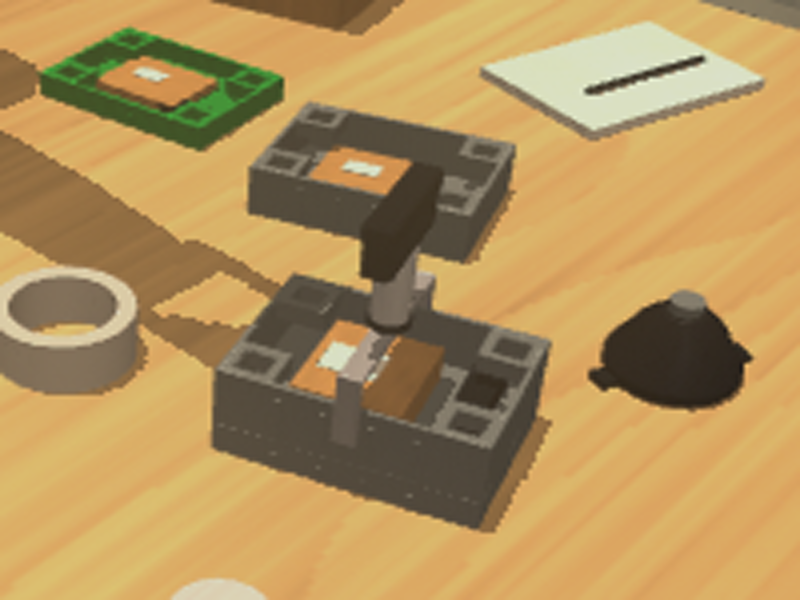

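All four rim corners rose 13–14 mm against the 14 mm expected for fully home. The tray is level and the gripper is clear of it. Handing in.

```bash
python3 -c "
from workcell import env
print(env.close_job())"
```

```text
the job is handed in; nothing more can be done
None
```

The larger loaded tray is stacked fully home on the shallow grey tray, and the job was handed in at about 16.5 s of the 64 s. I lifted it by the scale handle to about 19 mm clear of the table and held it still for a little over a second.

**Weighing:** the scale drew out about 34–35 mm (handle rise 53–54 mm, tray rise about 19 mm). That is under 37 mm, and the rod's black ring was not showing.

**Last checks:**
- **Seating:** the four rim corners stood about 13–14 mm above their table height, against 14 mm expected when fully home. One corner was hidden in the top view but read level in the other camera.
- **Release:** the tray is level, the handle is back at its slack height, and the gripper is open and well clear with only noise-level force on the wrist.
- **Bystanders:** the tape, the lamp, the deep tray and the green look-alike look unmoved in the last picture. I did not check the can or the smaller loaded tray again, but the arm did not go near either.

**Disagreement:** the force readings were noisy. They averaged 5.9 N during the hold (about 33 mm of draw), but single readings during the carry were 6.6–7.1 N, equivalent to 37–41 mm. I went by the image measurements.

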